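Clear the spacer blocks into the flap-top bin with the tipping tray

ROBOT

A 7-joint arm with a two-finger parallel gripper is mounted at the origin on a cart in front of the work surface, level with it; the furniture and walls round the work are solid. World frame = base frame: x ahead of the robot, y to its left, z up, the work surface at z = 0. Lengths are in m, angles in rad, forces in N, time in s.
With the tool pointing down it reaches from about 0.4 to 0.85 m from the base axis. Payload 10.4 kg.
Tool frame: the origin (TCP) lies on the centre line of the jaws, within the pads' length; the fingertips stand 17 mm ahead of it and the grasp point (between the pads) lies 2 mm behind it; z points along the fingers, y is the line along which they close (so a half turn about z gives the same grasp; the last joint's range is limited). The gripper opens to 87 mm and grips with 3 to 60 N. Pads are 19 mm wide; open, the fingers measure 117 mm over their backs; the gripper's body (75 mm by 190 mm) begins 51 mm behind the grasp point.
Start: joints at [1.204, 0.332, -0.065, 1.46, 0.022, 1.35, -0.088], TCP at [0.211, -0.588, 0.24] pointing down, gripper open.
Joint ranges: [-2.6, 2.6], [-0.5, 2.12], [-1.47, 1.34], [0.16, 2.42], [-1.27, 4.41], [0.06, 2.06], [-2.6, 2.6]. Speed limits (rad/s): [2.22, 2.22, 2.79, 2.79, 3.14, 3.14, 3.14].

INTERFACE

Orientations are given as [roll, pitch, yaw] about the fixed x, y, z axes, in that order (R = Rz(yaw) Ry(pitch) Rx(roll)).
In Python, from station import observe, capture, camera_params, sign_off gives the robot as it stands.
- The arm moves only by the shell command python3 -m pendant 'ROWS'. ROWS is a JSON object of lists of equal length, an entry for each row: "claw": the opening, from 0 (shut) to 1 (fully open); "travel": the shift along the tool's x, y, z in m, a list of three; "dr": the turn, a rotation vector about the tool's x, y, z in rad, a list of three. In form: {"claw": [claw, ...], "travel": [[dx, dy, dz], ...], "dr": [[rx, ry, rz], ...]}. A call has 1 to 20 rows; each row is the pose to reach, as a shift and turn from the pose commanded when the call began, along the tool's axes at that moment; what a row does not reach only later rows make up. A row lasts 1/8 s, in which the tool goes at most 62.5 mm and 10.7 degrees, less where a joint would pass 70% of its speed; a pose out of reach is approached as far as the arm can. A call with a gripper value outside its range is refused whole. The fingers move at their own pace and stop on an object; the grip force is fixed at half the most. Time passes only in rows, so rows that repeat a pose let the fingers close. It gives the time, the measured TCP pose, the force, the opening and the grip force at its end, in the units of the state.
- observe(): the state, without advancing time (a new reading comes with each control period).
- capture(name): name is "scene" or "top"; returns the picture (400x640x3 uint8, blue, green, red); there is no depth.
- camera_params(name): a dict with "K" (3x3 intrinsics, pixels), "rvec" (rotation vector, rad) and "tvec" (3), from world to camera coordinates, as OpenCV has them. Camera axes: x right, y down, z forward; pixel columns grow to the right and rows downward; lengths in m; the calibration is good to about 2 mm. A picture is of the moment at which its call begins. camera_params takes no time and is no camera call.
- sign_off(): hands the job in; it is judged then, once.
The state is a dict: "time_s": time; "joints": joint angles; "joint_vel": joint speeds; "effort": joint torques, N m; "ee_pos": TCP position; "ee_rot": TCP orientation; "contact_force": force on the tool from outside, world axes, zero at the start; "ft_torque": the same for the moment, N m; "opening": opening from 0.0 (shut) to 1.0 (fully open); "gripper_force": force on a finger pad.
Only numpy, scipy, OpenCV 4.12 (cv2) and the standard library are available. Lean on these libraries where they do the work, as an engineer would, in place of code of your own. Each camera call takes 0.05 s, during which the arm holds its last target. There are 200 camera calls.

TASK

Clear the hardwood spacer blocks off the bench: open both flaps of the blue bin so that they stand up, lay every block in the aluminium tipping tray, then with the flaps open raise the tray by its red handle until the blocks slide into the bin. Lower the tray fully again and shut both flaps; leave the spray can where it stands, and if a block misses the tray or the bin, see that it ends up in the bin too.

Things in the scene. Friction and masses are not known exactly. Their poses are not given: they have to be found in the camera images.
- bin_floor (a point): centre of the inner floor of the blue steel bin, 6 mm above the bench. The bin is fixed to one stand with the tipping tray. Axes (those of the stand): x from the tray to the bin (roughly away from the robot), y to the left, z up. Inside 150 x 150 mm, walls 5 mm, rim 140 mm above the bench; the far (+x) wall is 50 mm higher than the rim. Two grey flaps cover it, hinged on its left and right rims
- tray_hinge (a point): middle of the tray's hinge line (which runs along the stand's y), at the near rim of the bin, 140 mm above the bench; fixed to the stand, axes as bin_floor
- tip_tray (a joint): angle of the tipping tray, rad: 0 lying level on its stand, grows to the stop at 1.25 as its handle end is raised and it tips into the bin. A stiff friction hinge: it stays where it is left, even loaded; about 6 N upward at the handle raises it, about 3 N lowers it
- tray_floor (a point): centre of the upper face of the tray's floor, turns with the tray. Level: 142.5 mm above the bench, 92 mm from the hinge line toward the robot; axes as bin_floor. Inside the tray is 184 mm (x) by 150 mm (y), side and back walls 4 mm thick rise 29 mm above the floor, the side to the bin is open. Aluminium; the blocks slide off once it is tipped some 0.9 rad
- tray_handle (a point): middle of the tray's red handle, a round bar of 12 mm diameter and 120 mm length along the tray's y, 40 mm out from its back wall (on the robot's side), held by an arm at each end. It goes round tray_hinge in an arc of 226 mm radius, from 12 mm above the height of the hinge line when the tray is level; it may turn between the fingers
- left_flap (a joint): angle of the left (+y) flap, rad: 0 shut and level, 1.57 upright, stop at 1.6, opening upward and outward to the left. A light friction hinge (about 1 N at the bar): it stays where it is left
- left_flap_bar (a point): middle of the left flap's yellow bar handle: 10 mm diameter, 50 mm long, along the stand's x (parallel to the hinge), with 30 mm free between it and the flap, on a post at each end. It turns with the flap, round left_flap_hinge; when shut it lies 50 mm inward of the hinge line and 40 mm above it. The flap is 126 mm (x) by 72 mm, 4 mm thick
- left_flap_hinge (a point): point of the left flap's hinge line abreast of its bar, fixed to the stand, 144 mm above the bench
- right_flap (a joint): angle of the right (-y) flap, as left_flap in mirror image: opens upward and outward to the right
- right_flap_bar (a point): middle of the right flap's yellow bar handle, as the left one's in mirror image, but 24 mm nearer to the tray along the stand's x
- right_flap_hinge (a point): point of the right flap's hinge line abreast of its bar, fixed to the stand, 144 mm above the bench
- spray_can: spray can with blue cap, 53 mm diameter, 172 mm tall, standing on top of the rectifier (the grey instrument cabinet, top 160 mm above the bench, front face at x = 0.54, from y = -0.11 to 0.25); origin at the middle of its underside. Leave it alone
- block0_center (a point): centre of hardwood spacer block 0: 40 (x) by 85 (y) by 34 mm (z), about 75 g, its long axis is its y; it lies on the bench in front of the rectifier; a tall plating tank stands to the left beyond y = 0.42. Two to four of the blocks are present, the others are absent (None)
- block1_center (a point): centre of hardwood spacer block 1: 40 (x) by 85 (y) by 34 mm (z), about 75 g, its long axis is its y; it lies on the bench in front of the rectifier; a tall plating tank stands to the left beyond y = 0.42. Two to four of the blocks are present, the others are absent (None)
- block2_center (a point): centre of hardwood spacer block 2: 40 (x) by 85 (y) by 34 mm (z), about 75 g, its long axis is its y; it lies on the bench in front of the rectifier; a tall plating tank stands to the left beyond y = 0.42. Two to four of the blocks are present, the others are absent (None)
- block3_center (a point): centre of hardwood spacer block 3: 40 (x) by 85 (y) by 34 mm (z), about 75 g, its long axis is its y; it lies on the bench in front of the rectifier; a tall plating tank stands to the left beyond y = 0.42. Two to four of the blocks are present, the others are absent (None)

How it is judged:
By the outcome, as a careful person would: the job done as asked, in the order asked, and still so for the second after the job is handed in, with the robot touching nothing.
Of block0, block1, block2, block3 only 2 to 4 are there at a start; the rules pass over those that are not, and their reading is None.
At some moment in a run one of block0, block1, block2, block3 may be knocked a few centimetres aside while the robot is not near it.
Once in a run the grip may slacken for a moment while it holds something.
It also fails if it takes over 210 s, if anything falls off the work surface, if the arm or the gripper's body presses on something with over 40 N, if the wrist force passes 120 N, or if a joint passes its speed limit or range.

## Working session

There is one attempt and no reset: what is moved stays moved. The work goes in short steps, Python scripts to look and compute and a shell command to move; the robot and the scene stay as the last step left them, time stands still between calls to the robot, and variables do not carry over. Pictures are saved under pics/ and viewed, at most 14 in all, crops included, and the job is handed in when it is done.

```bash
mkdir -p pics; ls
python3 - <<'E'
from station import *
import cv2
for n in ("scene","top"):
    cv2.imwrite(f"pics/{n}0.png",capture(n)); p=camera_params(n); print(n,p)
s=observe(); print(s)
E
```

```text
pics
scene {'K': array([[513.35498557,   0.        , 313.86948061],
       [  0.        , 513.35498557, 194.82886555],
       [  0.        ,   0.        ,   1.        ]]), 'rvec': array([ 1.22242509, -2.43120927,  0.85168984]), 'tvec': array([0.31036218, 0.44815634, 1.17086493])}
top {'K': array([[388.18400484,   0.        , 321.74788433],
       [  0.        , 388.18400484, 195.9647944 ],
       [  0.        ,   0.        ,   1.        ]]), 'rvec': array([ 2.15275105, -2.11291852,  0.17937401]), 'tvec': array([-0.04745028,  0.55980017,  0.97877391])}
{'time_s': 0.1, 'joints': array([ 1.20438851,  0.33282449, -0.06469753,  1.46087719,  0.02156585,
        1.34988544, -0.08851828]), 'joint_vel': array([-0.00059346, -0.00075136,  0.00033125, -0.00431428,  0.0004477 ,
       -0.00143274, -0.00134149]), 'effort': array([ 7.45868510e-04, -6.24548149e+01,  2.43232230e-02, -3.90712667e+01,
       -6.13251259e-02,  3.66582850e-02,  3.71064800e-05]), 'ee_pos': array([ 0.21056645, -0.58810973,  0.23881411]), 'ee_rot': array([-3.14029201e+00,  2.62111917e-05,  3.43799351e-01]), 'contact_force': array([-0.02899557,  1.46417524,  0.44712352]), 'ft_torque': array([-0.03853672,  0.01499049,  0.02995136]), 'gripper_force': 0.0, 'opening': 0.9987611865052218}
```

View pics/scene0.png

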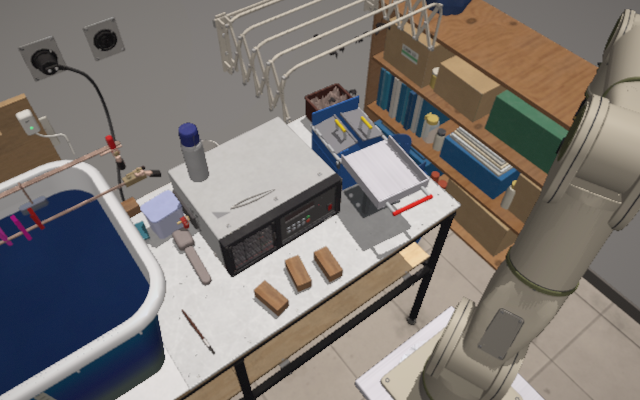

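View pics/top0.png

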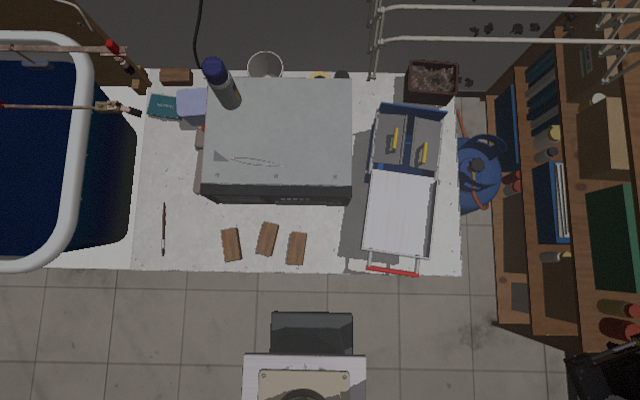

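Scene shows three blocks on the bench in front of the rectifier (top image about (231,245), (267,239), (297,249)). The stand is at right: red handle (392,270), yellow bars (394,140) and (422,153). Next I'll segment by colour and fit.

```bash
cat > h.py <<'E'
import numpy as np, cv2
from station import *
from scipy.optimize import least_squares
def cam(n):
    p=camera_params(n); return p["K"],cv2.Rodrigues(p["rvec"])[0],np.array(p["tvec"]).ravel()
def proj(n,X):
    K,R,t=cam(n); q=(np.atleast_2d(X)@R.T+t)@K.T; return q[:,:2]/q[:,2:]
def ray(n,uv,z):
    K,R,t=cam(n); c=-R.T@t; uv=np.atleast_2d(uv)
    d=np.c_[uv,np.ones(len(uv))]@np.linalg.inv(K).T@R
    return c+d*((z-c[2])/d[:,2])[:,None]
def blobs(img,kind,roi,amin=15):
    h=cv2.cvtColor(img,cv2.COLOR_BGR2HSV)
    lo,hi={"red":((0,170,120),(6,255,255)),"yellow":((20,130,110),(35,255,255)),"wood":((3,70,40),(20,220,230))}[kind]
    m=cv2.inRange(h,lo,hi); x0,y0,x1,y1=roi; k=np.zeros_like(m); k[y0:y1,x0:x1]=m[y0:y1,x0:x1]
    n,l,s,c=cv2.connectedComponentsWithStats(k)
    return [(s[i,4],c[i].round(1),l==i) for i in range(1,n) if s[i,4]>=amin]
def blocks(img=None,roi=(140,205,350,272),z=.034):
    img=capture("top") if img is None else img
    out=[]
    for a,c,m in blobs(img,"wood",roi,60):
        ys,xs=np.nonzero(m); P=ray("top",np.c_[xs,ys].astype(float),z)[:,:2].astype(np.float32)
        r=cv2.minAreaRect(P); b=cv2.boxPoints(r); e=max((b[1]-b[0],b[2]-b[1]),key=np.linalg.norm)
        out.append((a,np.round(r[0],3),np.round(r[1],3),round(float(np.arctan2(e[1],e[0])),3)))
    return out
E
python3 - <<'E'
from h import *
T=cv2.imread("pics/top0.png");S=cv2.imread("pics/scene0.png")
for b in blocks(T): print("block (long-axis dir)",b)
obs=[]
for n,I,roi in (("top",T,(350,90,460,285)),("scene",S,(320,110,450,220))):
    for k in ("red","yellow"):
        for a,c,m in blobs(I,k,roi):
            ys,xs=np.nonzero(m); r=cv2.minAreaRect(np.c_[xs,ys].astype(np.float32))
            print(n,k,a,c,[np.round(v,1) for v in r])
            obs.append((n,k,c))
for z,n,k,c in [(0.152 if k=="red" else .184,n,k,c) for n,k,c in obs]: print(n,k,ray(n,c,z).round(3))
big=np.hstack([cv2.resize(T[90:285,350:460],None,fx=3,fy=3,interpolation=2),cv2.resize(S[85:220,300:450],None,fx=3,fy=3,interpolation=2)[:585] if 0 else cv2.copyMakeBorder(cv2.resize(S[85:220,300:450],None,fx=3,fy=3,interpolation=2),0,180,0,0,0)])
cv2.imwrite("pics/c1.png",big); print(big.shape)
E
```

```text
block (long-axis dir) (np.int32(496), array([0.448, 0.105]), array([0.042, 0.082]), -0.202)
block (long-axis dir) (np.int32(509), array([0.43 , 0.198]), array([0.083, 0.043]), 0.203)
block (long-axis dir) (np.int32(479), array([0.424, 0.026]), array([0.039, 0.082]), -0.117)
top yellow 68 [395.  137.9] [array([395. , 137.9]), array([ 3.2, 20.2]), np.float64(7.1)]
top yellow 67 [424.4 152.4] [array([424.4, 152.4]), array([ 3.3, 19.3]), np.float64(6.7)]
scene red 137 [412.  204.8] [array([412.1, 204.7]), array([ 3.2, 42.5]), np.float64(64.8)]
scene yellow 44 [366.1 122.5] [array([366. , 122.5]), array([14.9,  2.8]), np.float64(48.8)]
scene yellow 47 [339.9 125.4] [array([340. , 125.5]), array([15. ,  2.9]), np.float64(50.2)]
scene yellow 19 [431.4 122.7] [array([431.7, 123. ]), array([8.2, 2.3]), np.float64(15.9)]
top yellow [[ 0.679 -0.207  0.184]]
top yellow [[ 0.645 -0.275  0.184]]
scene red [[ 0.372 -0.202  0.152]]
scene yellow [[ 0.648 -0.279  0.184]]
scene yellow [[ 0.683 -0.212  0.184]]
scene yellow [[ 0.538 -0.428  0.184]]
(585, 780, 3)
```

View pics/c1.png

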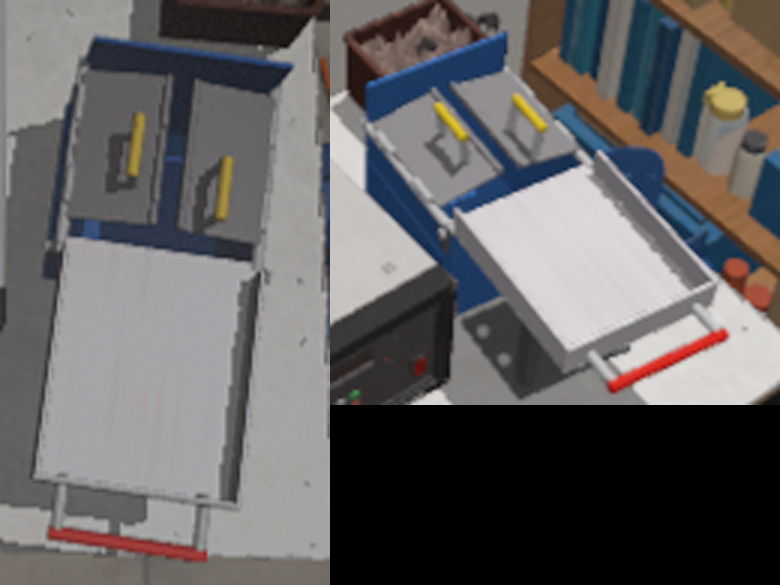

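The crop shows both flaps shut with yellow bars, and the handle ends at about (367,268) and (418,275) in the top image. Next step is fitting the stand pose and computing the first moves.

```bash
cat >> h.py <<'E'
HB=0.0862  # |y| of flap hinges (fitted)
try: ST=np.load("st.npy")
except Exception: ST=None
def w(sx,sy,z):  # stand frame (origin hinge-line middle) -> world
    x,y,a=ST[:3]; return np.array([x+sx*np.cos(a)-sy*np.sin(a),y+sx*np.sin(a)+sy*np.cos(a),z])
from scipy.spatial.transform import Rotation as Ro
def plan(pts,yaw,ref=None):
    """rows from the present pose to world points, tool pointing down with yaw"""
    s=observe(); R=Ro.from_euler("xyz",s["ee_rot"]); p=np.array(s["ee_pos"])
    yaw=np.broadcast_to(yaw,(len(pts),))
    print("t",s["time_s"],"pos",p.round(4),"rot",np.round(s["ee_rot"],3),"open",round(s["opening"],3))
    for q,a in zip(pts,yaw):
        d=R.inv()*Ro.from_euler("xyz",[np.pi,0,a])
        print(R.inv().apply(np.array(q)-p).round(3).tolist(), d.as_rotvec().round(2).tolist())
E
python3 - <<'E'
import h; from h import *
T=cv2.imread("pics/top0.png")
obs=[("top","L",[395,137.9]),("top","R",[424.4,152.4]),("scene","L",[339.9,125.4]),("scene","R",[366.1,122.5]),("scene","H",[412,204.8]),
("top","Hl",[367.5,268]),("top","Hr",[418,274.7])]
def f(p):
    h.ST=p; d={"L":w(p[3]+.012,p[4],.184),"R":w(p[3]-.012,-p[4],.184),"H":w(-.226,0,.152),"Hl":w(-.226,.06,.152),"Hr":w(-.226,-.06,.152)}
    return np.concatenate([proj(n,d[k])[0]-c for n,k,c in obs])
r=least_squares(f,[.596,-.234,-.145,.069,.036],loss="soft_l1"); print(r.x.round(4),r.fun.round(1))
np.save("st.npy",r.x); h.ST=r.x
L=w(r.x[3]+.012,r.x[4],.184); print("L",L)
plan([[.21,-.40,.30],[L[0],L[1],.26],[L[0],L[1],.186]],r.x[2])
E
```

```text
[ 0.595  -0.2328 -0.1325  0.0679  0.0359] [ 0.5 -0.1  0.5 -0.3 -0.4  1.5 -0.4  1.   0.5 -0.  -0.9 -0.9  0.6  0.4]
L [ 0.67888017 -0.2077474   0.184     ]
t 0.1 pos [ 0.2106 -0.5881  0.2388] rot [-3.14   0.     0.344] open 0.999
[0.063, -0.177, -0.061] [-0.0, 0.0, 0.48]
[0.569, -0.2, -0.021] [-0.0, 0.0, 0.48]
[0.569, -0.2, 0.053] [-0.0, 0.0, 0.48]
```

```bash
python3 -m pendant '{"claw":[0.4,0.4,0.4,0.4,0.4,0.4,0.4,0.4,0.4,0.4,0.4,0.4,0.4,0.4,0.4,0.4],"travel":[[0.063,-0.177,-0.061],[0.063,-0.177,-0.061],[0.063,-0.177,-0.061],[0.063,-0.177,-0.061],[0.569,-0.2,-0.021],[0.569,-0.2,-0.021],[0.569,-0.2,-0.021],[0.569,-0.2,-0.021],[0.569,-0.2,-0.021],[0.569,-0.2,-0.021],[0.569,-0.2,-0.021],[0.569,-0.2,-0.021],[0.569,-0.2,-0.021],[0.569,-0.2,-0.021],[0.569,-0.2,-0.021],[0.569,-0.2,-0.021]],"dr":[[0,0,0],[0,0,0],[0,0,0],[0,0,0],[0,0,0.48],[0,0,0.48],[0,0,0.48],[0,0,0.48],[0,0,0.48],[0,0,0.48],[0,0,0.48],[0,0,0.48],[0,0,0.48],[0,0,0.48],[0,0,0.48],[0,0,0.48]]}'
cat >> h.py <<'E'
def arc(side,th,rad=0.,dx=None):
    """bar position at flap angle th; side +1 left, -1 right"""
    i=50/1000;u=40/1000
    y=HB-(i*np.cos(th)-u*np.sin(th)); z=.144+u*np.cos(th)+i*np.sin(th)
    return w(ST[3]+side*.012,side*y,z)
E
python3 - <<'E'
from h import *
plan([w(ST[3]+.012,ST[4],.186)],ST[2])
cv2.imwrite("pics/top1.png",cv2.resize(capture("top")[60:300,330:500],None,fx=2,fy=2)); cv2.imwrite("pics/sc1.png",cv2.resize(capture("scene")[60:230,260:460],None,fx=3,fy=3))
E
```

```text
time_s: 2.1
ee_pos: [0.6782, -0.2098, 0.2609]
ee_rot: [3.141, -0.0, -0.138]
contact_force: [-0.4, 0.5, 0.9]
opening: 0.4
gripper_force: 0.0
t 2.1 pos [ 0.6782 -0.2098  0.2609] rot [ 3.141 -0.    -0.138] open 0.4
[0.0, -0.002, 0.075] [0.0, -0.0, -0.01]
```

View pics/sc1.png

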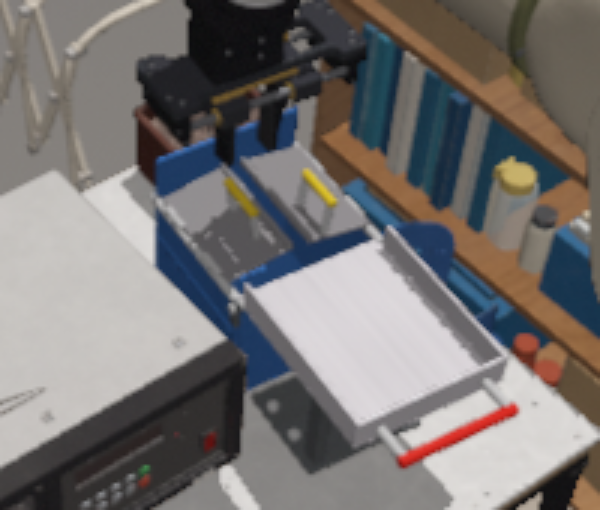

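The gripper is hovering above the left bar with its fingers on both sides. Descend, cage the bar and swing the flap open.

```bash
python3 -m pendant '{"claw":[0.4,0.4,0.4,0.2,0.2,0.2],"travel":[[0,-0.002,0.04],[0,-0.002,0.076],[0,-0.002,0.076],[0,-0.002,0.076],[0,-0.002,0.076],[0,-0.002,0.076]],"dr":[[0,0,0],[0,0,0],[0,0,0],[0,0,0],[0,0,0],[0,0,0]]}'
python3 -m pendant '{"claw":[0.2,0.2,0.2,0.2,0.2,0.2,0.2,0.2,0.2,0.2,0.2,0.2,0.2,0.2,0.2],"travel":[[0,-0.006,-0.005],[0,-0.012,-0.009],[0,-0.018,-0.013],[0,-0.024,-0.016],[0,-0.03,-0.019],[0,-0.036,-0.021],[0,-0.043,-0.023],[0,-0.05,-0.024],[0,-0.057,-0.024],[0,-0.064,-0.023],[0,-0.072,-0.021],[0,-0.082,-0.017],[0,-0.09,-0.012],[0,-0.096,-0.009],[0,-0.096,-0.009]],"dr":[[0,0,0],[0,0,0],[0,0,0],[0,0,0],[0,0,0],[0,0,0],[0,0,0],[0,0,0],[0,0,0],[0,0,0],[0,0,0],[0,0,0],[0,0,0],[0,0,0],[0,0,0]]}'
python3 - <<'E'
from h import *
cv2.imwrite("pics/top2.png",cv2.resize(capture("top")[60:300,330:500],None,fx=2,fy=2)); cv2.imwrite("pics/sc2.png",cv2.resize(capture("scene")[60:230,260:460],None,fx=3,fy=3))
E
```

```text
time_s: 2.95
ee_pos: [0.6797, -0.2065, 0.1859]
ee_rot: [3.141, -0.002, -0.136]
contact_force: [-0.1, -0.0, 0.1]
opening: 0.221
gripper_force: 0.0
time_s: 4.82
ee_pos: [0.6922, -0.1183, 0.1955]
ee_rot: [3.133, -0.003, -0.143]
contact_force: [-6.3, -18.2, 12.4]
opening: 0.205
gripper_force: 9.3
```

View pics/sc2.png

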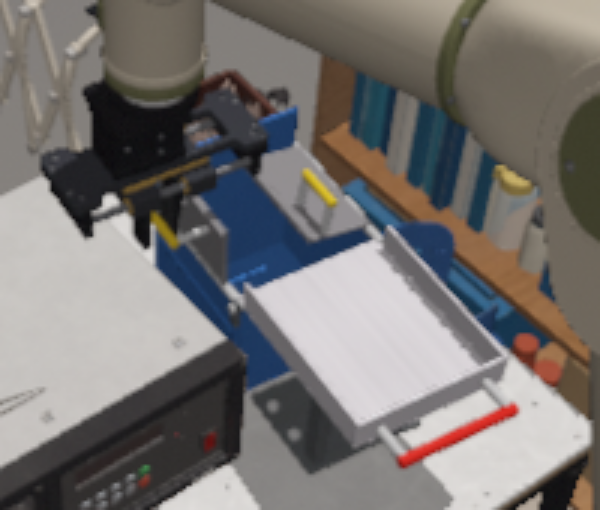

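Left flap is upright against its stop. Release it and go to the right bar.

```bash
python3 -m pendant '{"claw":[0.3,0.3,0.3,0.4,0.4,0.4,0.4,0.4,0.4],"travel":[[0,0.004,0],[0,0.004,-0.02],[0,0.004,-0.08],[-0.024,0.168,-0.08],[-0.024,0.168,-0.08],[-0.024,0.168,-0.08],[-0.024,0.168,-0.08],[-0.024,0.168,-0.08],[-0.024,0.168,-0.08]],"dr":[[0,0,0],[0,0,0],[0,0,0],[0,0,0],[0,0,0],[0,0,0],[0,0,0],[0,0,0],[0,0,0]]}'
python3 - <<'E'
from h import *
plan([w(ST[3]-.012,-ST[4],.184)],ST[2])
E
```

```text
time_s: 6.05
ee_pos: [0.6466, -0.272, 0.2741]
ee_rot: [-3.141, -0.001, -0.133]
contact_force: [-1.0, 0.6, 0.0]
opening: 0.401
gripper_force: 0.0
t 6.05 pos [ 0.6466 -0.272   0.2741] rot [-3.141e+00 -1.000e-03 -1.330e-01] open 0.401
[-0.001, 0.004, 0.09] [-0.0, -0.0, -0.0]
```

```bash
python3 -m pendant '{"claw":[0.4,0.4,0.4,0.2,0.2,0.2],"travel":[[-0.001,0.004,0.04],[-0.001,0.004,0.089],[-0.001,0.004,0.089],[-0.001,0.004,0.089],[-0.001,0.004,0.089],[-0.001,0.004,0.089]],"dr":[[0,0,0],[0,0,0],[0,0,0],[0,0,0],[0,0,0],[0,0,0]]}'
python3 -m pendant '{"claw":[0.2,0.2,0.2,0.2,0.2,0.2,0.2,0.2,0.2,0.2,0.2,0.2,0.2,0.2,0.2],"travel":[[0,0.006,-0.005],[0,0.012,-0.009],[0,0.018,-0.013],[0,0.024,-0.016],[0,0.03,-0.019],[0,0.036,-0.021],[0,0.043,-0.023],[0,0.05,-0.024],[0,0.057,-0.024],[0,0.064,-0.023],[0,0.072,-0.021],[0,0.082,-0.017],[0,0.09,-0.012],[0,0.096,-0.009],[0,0.096,-0.009]],"dr":[[0,0,0],[0,0,0],[0,0,0],[0,0,0],[0,0,0],[0,0,0],[0,0,0],[0,0,0],[0,0,0],[0,0,0],[0,0,0],[0,0,0],[0,0,0],[0,0,0],[0,0,0]]}'
python3 -m pendant '{"claw":[0.3,0.3,0.3,0.6,0.6],"travel":[[0,-0.004,0],[0,-0.004,-0.02],[0,-0.004,-0.08],[0,-0.004,-0.14],[0,-0.004,-0.14]],"dr":[[0,0,0],[0,0,0],[0,0,0],[0,0,0],[0,0,0]]}'
python3 - <<'E'
from h import *
T=capture("top");b=blocks(T)
for q in b: print(q)
plan([[.424,.026,.2],[.424,.026,.02]],b[-1][3])
cv2.imwrite("pics/top3.png",cv2.resize(T[60:280,190:500],None,fx=2.5,fy=2.5))
E
```

```text
time_s: 6.8
ee_pos: [0.6453, -0.2775, 0.1866]
ee_rot: [-3.141, -0.003, -0.136]
contact_force: [1.5, 3.4, 1.9]
opening: 0.22
gripper_force: 1.3
time_s: 8.68
ee_pos: [0.6349, -0.3624, 0.1964]
ee_rot: [-3.128, -0.002, -0.126]
contact_force: [-5.5, 32.6, 20.0]
opening: 0.204
gripper_force: 16.0
time_s: 9.3
ee_pos: [0.6327, -0.3709, 0.34]
ee_rot: [3.138, -0.009, -0.138]
contact_force: [0.3, 0.3, -1.2]
opening: 0.443
gripper_force: 0.0
(np.int32(494), array([0.448, 0.105]), array([0.042, 0.082]), -0.202)
(np.int32(511), array([0.43 , 0.198]), array([0.083, 0.043]), 0.203)
(np.int32(476), array([0.424, 0.026]), array([0.039, 0.082]), -0.117)
t 9.35 pos [ 0.6321 -0.3706  0.3363] rot [ 3.139 -0.005 -0.137] open 0.489
[-0.261, -0.365, 0.134] [0.0, -0.0, -0.02]
[-0.262, -0.365, 0.314] [0.0, -0.0, -0.02]
```

View pics/top3.png

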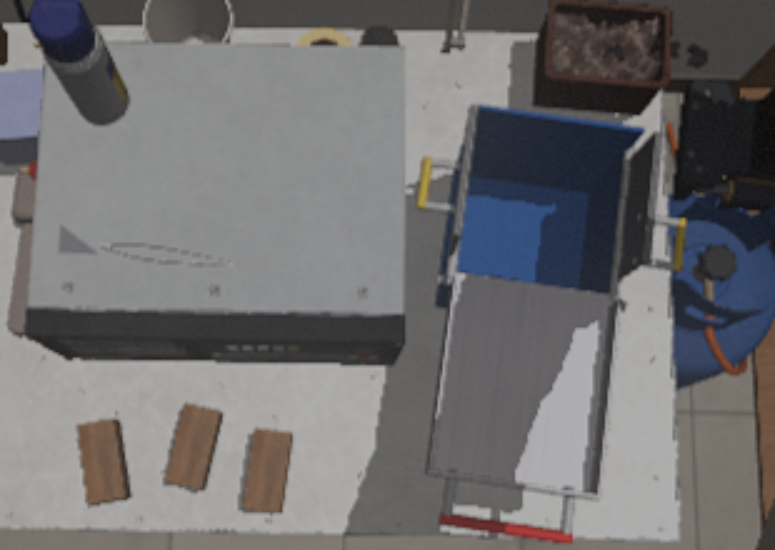

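Both flaps stand up and the bin is open. Blocks haven't moved. Pick the rightmost one first.

```bash
python3 -m pendant '{"claw":[0.68,0.68,0.68,0.68,0.68,0.68,0.68,0.68,0.68,0.68,0.68,0.68],"travel":[[-0.262,-0.365,0],[-0.262,-0.365,0],[-0.262,-0.365,0],[-0.262,-0.365,0],[-0.262,-0.365,0],[-0.262,-0.365,0],[-0.262,-0.365,0],[-0.262,-0.365,0],[-0.262,-0.365,0.234],[-0.262,-0.365,0.234],[-0.262,-0.365,0.234],[-0.262,-0.365,0.234]],"dr":[[0,0,-0.02],[0,0,-0.02],[0,0,-0.02],[0,0,-0.02],[0,0,-0.02],[0,0,-0.02],[0,0,-0.02],[0,0,-0.02],[0,0,-0.02],[0,0,-0.02],[0,0,-0.02],[0,0,-0.02]]}'
python3 - <<'E'
from h import *
plan([[.424,.026,.021]],-.117)
E
```

```text
time_s: 10.85
ee_pos: [0.4203, 0.0265, 0.0963]
ee_rot: [3.141, 0.003, -0.117]
contact_force: [0.8, -1.3, 0.3]
opening: 0.685
gripper_force: 0.0
t 10.85 pos [0.4203 0.0265 0.0963] rot [ 3.141e+00  3.000e-03 -1.170e-01] open 0.685
[0.004, 0.0, 0.075] [0.0, 0.0, -0.0]
```

```bash
python3 -m pendant '{"claw":[0.68,0.68,0.68,0.3,0.3,0.3,0.3,0.3,0.3,0.3,0.3,0.3,0.3],"travel":[[0.004,0,0.04],[0.004,0,0.075],[0.004,0,0.075],[0.004,0,0.075],[0.004,0,0.075],[0.004,0,0.075],[0.004,0,0.075],[0.004,0,0.075],[0.004,0,0.03],[0.004,0,-0.03],[0.004,0,-0.09],[0.004,0,-0.15],[0.004,0,-0.15]],"dr":[[0,0,0],[0,0,0],[0,0,0],[0,0,0],[0,0,0],[0,0,0],[0,0,0],[0,0,0],[0,0,0],[0,0,0],[0,0,0],[0,0,0],[0,0,0]]}'
python3 - <<'E'
from h import *
print(ST)
plan([w(-.046,0,.25),w(-.046,0,.168)],ST[2])
E
```

```text
time_s: 12.48
ee_pos: [0.4277, 0.0276, 0.2542]
ee_rot: [3.141, -0.009, -0.116]
contact_force: [0.4, -0.4, -0.6]
opening: 0.455
gripper_force: 30.0
[ 0.59495574 -0.23280972 -0.13248851  0.06787817  0.0359292 ]
t 12.475 pos [0.4277 0.0276 0.2542] rot [ 3.141 -0.009 -0.116] open 0.455
[0.15, 0.239, 0.006] [0.0, -0.01, 0.02]
[0.15, 0.238, 0.088] [0.0, -0.01, 0.02]
```

```bash
python3 -m pendant '{"claw":[0.3,0.3,0.3,0.3,0.3,0.3,0.3,0.3,0.3,0.3],"travel":[[0.05,0.08,0],[0.1,0.16,0],[0.15,0.238,0],[0.15,0.238,0],[0.15,0.238,0],[0.15,0.238,0.03],[0.15,0.238,0.06],[0.15,0.238,0.075],[0.15,0.238,0.075],[0.15,0.238,0.075]],"dr":[[0,0,0.02],[0,0,0.02],[0,0,0.02],[0,0,0.02],[0,0,0.02],[0,0,0.02],[0,0,0.02],[0,0,0.02],[0,0,0.02],[0,0,0.02]]}'
python3 - <<'E'
from h import *
plan([w(-.046,0,.165)],ST[2])
E
```

```text
time_s: 13.72
ee_pos: [0.5476, -0.2266, 0.1758]
ee_rot: [3.141, -0.002, -0.136]
contact_force: [1.4, -0.7, -0.5]
opening: 0.459
gripper_force: 30.0
t 13.725 pos [ 0.5476 -0.2266  0.1758] rot [ 3.141e+00 -2.000e-03 -1.360e-01] open 0.459
[0.002, -0.0, 0.011] [0.0, -0.0, -0.0]
```

```bash
python3 -m pendant '{"claw":[0.3,0.3,0.58,0.58,0.58,0.58,0.58,0.58,0.58,0.68,0.68,0.68,0.68,0.68],"travel":[[0.002,0,0.011],[0.002,0,0.011],[0.002,0,0.011],[0.002,0,0.011],[0.002,0,0.011],[0.002,0,-0.04],[0.002,0,-0.075],[-0.05,-0.1,-0.075],[-0.1,-0.2,-0.075],[-0.144,-0.316,-0.075],[-0.144,-0.316,-0.075],[-0.144,-0.316,-0.03],[-0.144,-0.316,0.03],[-0.144,-0.316,0.05]],"dr":[[0,0,0],[0,0,0],[0,0,0],[0,0,0],[0,0,0],[0,0,0],[0,0,0],[0,0,0.07],[0,0,0.07],[0,0,0.07],[0,0,0.07],[0,0,0.07],[0,0,0.07],[0,0,0.07]]}'
python3 - <<'E'
from h import *
T=capture("top"); cv2.imwrite("pics/top4.png",T)
print(blocks(T))
print(blocks(T,(350,150,450,285),.1765))
plan([[.448,.105,.021]],-.202)
E
```

```text
time_s: 15.48
ee_pos: [0.4463, 0.1078, 0.1232]
ee_rot: [3.141, -0.001, -0.204]
contact_force: [0.7, -1.0, -0.6]
opening: 0.68
gripper_force: 0.0
[]
[(np.int32(593), array([ 0.546, -0.226]), array([0.038, 0.084]), -0.135)]
t 15.525 pos [0.4433 0.1079 0.1184] rot [ 3.14   0.006 -0.203] open 0.68
[0.006, 0.002, 0.097] [0.0, 0.01, -0.0]
```

Run:
```python
from h import *
S=capture("scene"); cv2.imwrite("pics/sc4.png",S)
for I in (cv2.imread("pics/scene0.png"),S):
  for a,c,m in blobs(I,"wood",(235,235,360,320),60): print(a,c,ray("scene",c,.026).round(3))
```

```text
561 [327.7 263.8] [[0.42  0.029 0.026]]
539 [298. 273.] [[0.444 0.108 0.026]]
1220 [337.1 304.1] [[0.314 0.081 0.026]]
620 [271.1 297.8] [[0.426 0.203 0.026]]
60 [289.3 247.3] [[0.521 0.081 0.026]]
524 [298.2 273.3] [[0.443 0.108 0.026]]
1223 [337.  304.1] [[0.314 0.081 0.026]]
618 [271.3 297.9] [[0.426 0.203 0.026]]
```

View pics/sc4.png

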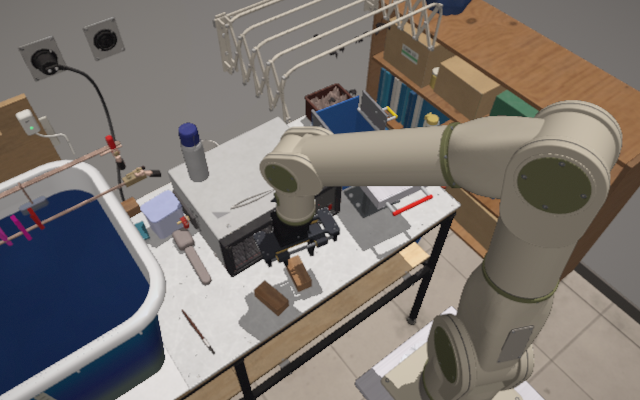

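The scene view shows both remaining blocks unmoved at (298,273) and (271,298). Grip the nearer one.

```bash
python3 -m pendant '{"claw":[0.68,0.68,0.68,0.3,0.3,0.3,0.3,0.3,0.3,0.3,0.3,0.3,0.3],"travel":[[0.005,0.002,0.05],[0.005,0.002,0.097],[0.005,0.002,0.097],[0.005,0.002,0.097],[0.005,0.002,0.097],[0.005,0.002,0.097],[0.005,0.002,0.097],[0.005,0.002,0.097],[0.005,0.002,0.05],[0.005,0.002,-0.01],[0.005,0.002,-0.07],[0.005,0.002,-0.13],[0.005,0.002,-0.13]],"dr":[[0,0,0],[0,0,0],[0,0,0],[0,0,0],[0,0,0],[0,0,0],[0,0,0],[0,0,0],[0,0,0],[0,0,0],[0,0,0],[0,0,0],[0,0,0]]}'
python3 - <<'E'
from h import *
plan([w(-.136,.032,.25),w(-.136,.032,.18)],ST[2])
E
```

```text
time_s: 17.2
ee_pos: [0.4537, 0.104, 0.2596]
ee_rot: [-3.14, -0.009, -0.206]
contact_force: [-0.5, -0.2, -1.1]
opening: 0.458
gripper_force: 30.0
t 17.2 pos [0.4537 0.104  0.2596] rot [-3.14  -0.009 -0.206] open 0.458
[0.069, 0.279, 0.01] [-0.0, -0.01, -0.07]
[0.069, 0.279, 0.08] [-0.0, -0.01, -0.07]
```

```bash
python3 -m pendant '{"claw":[0.3,0.3,0.3,0.3,0.3,0.3,0.3,0.3,0.3,0.3,0.3],"travel":[[0.02,0.06,0],[0.035,0.12,0],[0.055,0.18,0],[0.067,0.24,0],[0.067,0.278,0],[0.067,0.278,0],[0.067,0.278,0.03],[0.067,0.278,0.06],[0.067,0.278,0.075],[0.067,0.278,0.075],[0.067,0.278,0.075]],"dr":[[0,0,-0.07],[0,0,-0.07],[0,0,-0.07],[0,0,-0.07],[0,0,-0.07],[0,0,-0.07],[0,0,-0.07],[0,0,-0.07],[0,0,-0.07],[0,0,-0.07],[0,0,-0.07]]}'
python3 - <<'E'
from h import *
plan([w(-.136,.032,.165)],ST[2])
E
```

```text
time_s: 18.58
ee_pos: [0.461, -0.1815, 0.1799]
ee_rot: [-3.141, -0.001, -0.135]
contact_force: [2.9, 0.7, 2.6]
opening: 0.455
gripper_force: 30.0
t 18.575 pos [ 0.461  -0.1815  0.1799] rot [-3.141e+00 -1.000e-03 -1.350e-01] open 0.455
[0.004, 0.001, 0.015] [-0.0, -0.0, -0.0]
```

```bash
python3 -m pendant '{"claw":[0.3,0.3,0.3,0.58,0.58,0.58,0.58,0.58,0.58,0.58,0.68,0.68,0.68,0.68,0.68,0.68,0.68,0.68],"travel":[[0.003,0.001,0.005],[0.003,0.001,0.015],[0.003,0.001,0.015],[0.003,0.001,0.015],[0.003,0.001,0.015],[0.003,0.001,0.015],[0.003,0.001,-0.03],[0.003,0.001,-0.075],[-0.02,-0.1,-0.075],[-0.05,-0.2,-0.075],[-0.084,-0.372,-0.075],[-0.084,-0.372,-0.075],[-0.084,-0.372,-0.075],[-0.084,-0.372,-0.075],[-0.084,-0.372,-0.02],[-0.084,-0.372,0.04],[-0.084,-0.372,0.06],[-0.084,-0.372,0.06]],"dr":[[0,0,0],[0,0,0],[0,0,0],[0,0,0],[0,0,0],[0,0,0],[0,0,0],[0,0,0],[0,0,-0.1],[0,0,-0.2],[0,0,-0.34],[0,0,-0.34],[0,0,-0.34],[0,0,-0.34],[0,0,-0.34],[0,0,-0.34],[0,0,-0.34],[0,0,-0.34]]}'
python3 - <<'E'
from h import *
T=capture("top"); S=capture("scene")
print(blocks(T,(350,150,450,285),.1765))
for a,c,m in blobs(S,"wood",(235,235,360,320),60): print(a,c,ray("scene",c,.026).round(3))
plan([[.430,.198,.021]],.203)
E
```

```text
time_s: 20.82
ee_pos: [0.4265, 0.197, 0.1182]
ee_rot: [-3.141, 0.004, 0.204]
contact_force: [-0.1, 0.8, -0.6]
opening: 0.682
gripper_force: 0.0
[(np.int32(594), array([ 0.546, -0.226]), array([0.039, 0.084]), -0.135), (np.int32(605), array([ 0.457, -0.183]), array([0.039, 0.087]), -0.068)]
1222 [337.1 304.1] [[0.314 0.081 0.026]]
537 [272.7 299.6] [[0.42  0.202 0.026]]
t 20.925 pos [0.4281 0.1976 0.1204] rot [-3.141e+00 -1.000e-03  2.040e-01] open 0.678
[0.002, 0.0, 0.099] [-0.0, -0.0, 0.0]
```

```bash
python3 -m pendant '{"claw":[0.68,0.68,0.68,0.3,0.3,0.3,0.3,0.3,0.3,0.3,0.3,0.3,0.3,0.3],"travel":[[0.001,0,0.05],[0.001,0,0.099],[0.001,0,0.099],[0.001,0,0.099],[0.001,0,0.099],[0.001,0,0.099],[0.001,0,0.099],[0.001,0,0.099],[0.001,0,0.05],[0.001,0,-0.01],[0.001,0,-0.07],[0.001,0,-0.13],[0.001,0,-0.13],[0.001,0,-0.13]],"dr":[[0,0,0],[0,0,0],[0,0,0],[0,0,0],[0,0,0],[0,0,0],[0,0,0],[0,0,0],[0,0,0],[0,0,0],[0,0,0],[0,0,0],[0,0,0],[0,0,0]]}'
python3 - <<'E'
from h import *
plan([w(-.136,-.034,.25),w(-.136,-.034,.18)],ST[2])
E
```

```text
time_s: 22.68
ee_pos: [0.4284, 0.197, 0.249]
ee_rot: [3.141, 0.0, 0.203]
contact_force: [-0.1, -0.8, -1.8]
opening: 0.457
gripper_force: 30.0
t 22.675 pos [0.4284 0.197  0.249 ] rot [3.141 0.    0.203] open 0.457
[-0.063, 0.442, -0.001] [0.0, 0.0, 0.34]
[-0.063, 0.442, 0.069] [0.0, 0.0, 0.34]
```

```bash
python3 -m pendant '{"claw":[0.3,0.3,0.3,0.3,0.3,0.3,0.3,0.3,0.3,0.3,0.3,0.3,0.3,0.3],"travel":[[-0.01,0.06,0],[-0.02,0.12,0],[-0.03,0.18,0],[-0.04,0.24,0],[-0.05,0.3,0],[-0.06,0.36,0],[-0.063,0.42,0],[-0.063,0.442,0],[-0.063,0.442,0],[-0.063,0.442,0],[-0.063,0.442,0.04],[-0.063,0.442,0.066],[-0.063,0.442,0.066],[-0.063,0.442,0.066]],"dr":[[0,0,0.05],[0,0,0.1],[0,0,0.15],[0,0,0.2],[0,0,0.25],[0,0,0.3],[0,0,0.34],[0,0,0.34],[0,0,0.34],[0,0,0.34],[0,0,0.34],[0,0,0.34],[0,0,0.34],[0,0,0.34]]}'
python3 - <<'E'
from h import *
plan([w(-.138,-.034,.165)],ST[2])
E
```

```text
time_s: 24.42
ee_pos: [0.4571, -0.2475, 0.1849]
ee_rot: [3.141, -0.001, -0.135]
contact_force: [0.1, -0.7, -0.3]
opening: 0.459
gripper_force: 30.0
t 24.425 pos [ 0.4571 -0.2475  0.1849] rot [ 3.141e+00 -1.000e-03 -1.350e-01] open 0.459
[-0.003, 0.001, 0.02] [0.0, -0.0, -0.0]
```

```bash
python3 -m pendant '{"claw":[0.3,0.3,0.3,0.58,0.58,0.58,0.58,0.58,0.58,0.58],"travel":[[-0.002,0.001,0.01],[-0.002,0.001,0.02],[-0.002,0.001,0.02],[-0.002,0.001,0.02],[-0.002,0.001,0.02],[-0.002,0.001,0.02],[-0.002,0.001,-0.03],[-0.002,0.001,-0.085],[-0.002,0.001,-0.085],[-0.002,0.001,-0.085]],"dr":[[0,0,0],[0,0,0],[0,0,0],[0,0,0],[0,0,0],[0,0,0],[0,0,0],[0,0,0],[0,0,0],[0,0,0]]}'
python3 - <<'E'
from h import *
plan([w(-.226,0,.25)],ST[2]+np.pi/2)
E
```

```text
time_s: 25.68
ee_pos: [0.4541, -0.2488, 0.2681]
ee_rot: [3.141, 0.0, -0.136]
contact_force: [-0.6, 0.0, -0.3]
opening: 0.58
gripper_force: 0.0
t 25.675 pos [ 0.4541 -0.2488  0.2681] rot [ 3.141  0.    -0.136] open 0.58
[-0.089, -0.034, 0.018] [-0.0, 0.0, -1.57]
```

```bash
python3 -m pendant '{"claw":[0.4,0.4,0.4,0.4,0.4,0.4,0.4,0.4,0.4,0.4,0.4,0.4],"travel":[[-0.089,-0.034,-0.01],[-0.089,-0.034,-0.01],[-0.089,-0.034,-0.01],[-0.089,-0.034,-0.01],[-0.089,-0.034,-0.01],[-0.089,-0.034,-0.01],[-0.089,-0.034,-0.01],[-0.089,-0.034,-0.01],[-0.089,-0.034,-0.01],[-0.089,-0.034,-0.01],[-0.089,-0.034,-0.01],[-0.089,-0.034,-0.01]],"dr":[[0,0,-0.18],[0,0,-0.36],[0,0,-0.54],[0,0,-0.72],[0,0,-0.9],[0,0,-1.08],[0,0,-1.26],[0,0,-1.44],[0,0,-1.57],[0,0,-1.57],[0,0,-1.57],[0,0,-1.57]]}'
python3 - <<'E'
from h import *
T=capture("top"); S=capture("scene")
print(blocks(T,(350,150,450,285),.1765))
cv2.imwrite("pics/m5.png",np.hstack([cv2.resize(T[90:290,340:470],None,fx=2.5,fy=2.5),cv2.resize(S[60:260,260:450],None,fx=2.5,fy=2.5)]))
plan([w(-.226,0,.150)],ST[2]+np.pi/2)
E
```

```text
time_s: 27.18
ee_pos: [0.3706, -0.203, 0.2783]
ee_rot: [-3.141, -0.0, 1.432]
contact_force: [-0.4, 0.4, 0.5]
opening: 0.395
gripper_force: 0.0
[(np.int32(598), array([ 0.575, -0.234]), array([0.039, 0.085]), -0.126), (np.int32(600), array([ 0.456, -0.182]), array([0.041, 0.087]), -0.12), (np.int32(60), array([ 0.493, -0.254]), array([0.037, 0.008]), 1.435), (np.int32(111), array([ 0.44 , -0.251]), array([0.029, 0.02 ]), 1.424)]
t 27.275 pos [ 0.3707 -0.2031  0.2784] rot [-3.142  0.     1.433] open 0.404
[0.0, 0.0, 0.128] [-0.0, 0.0, -0.01]
```

View pics/m5.png

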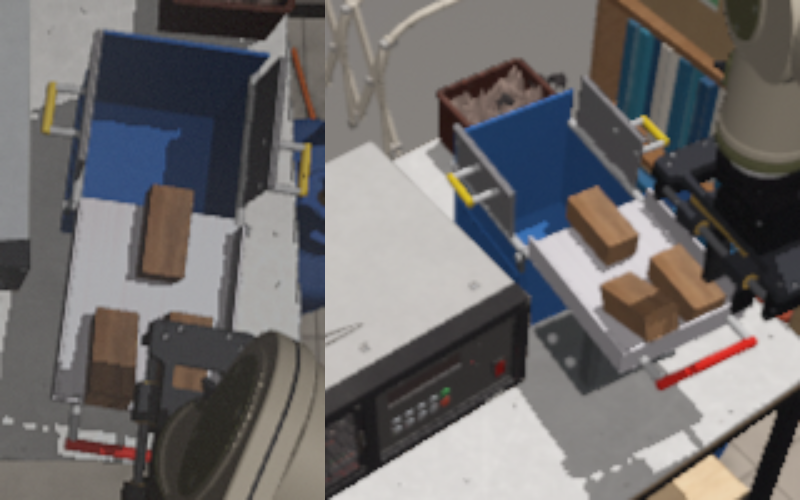

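The picture shows all three blocks in the tray. However, the front one has been knocked toward the bin and overhangs the lip by about 23 mm. Nudge it back with closed fingers first.

```bash
python3 -m pendant '{"claw":[0,0,0,0,0,0,0,0,0,0,0,0,0,0,0,0,0,0,0],"travel":[[0,0.06,0],[-0.002,0.12,0],[-0.004,0.18,0],[-0.004,0.24,0],[-0.004,0.278,0],[-0.004,0.278,0],[-0.004,0.278,0.05],[-0.004,0.278,0.1],[-0.004,0.278,0.113],[-0.004,0.278,0.113],[-0.004,0.27,0.113],[-0.004,0.262,0.113],[-0.004,0.255,0.113],[-0.004,0.248,0.113],[-0.004,0.243,0.113],[-0.004,0.243,0.113],[-0.004,0.252,0.113],[-0.004,0.255,0.06],[-0.004,0.255,0]],"dr":[[0,0,0],[0,0,0],[0,0,0],[0,0,0],[0,0,0],[0,0,0],[0,0,0],[0,0,0],[0,0,0],[0,0,0],[0,0,0],[0,0,0],[0,0,0],[0,0,0],[0,0,0],[0,0,0],[0,0,0],[0,0,0],[0,0,0]]}'
python3 -m pendant '{"claw":[0.4,0.4,0.4,0.4,0.4,0.4,0.4,0.4,0.4],"travel":[[0,-0.06,0],[0.002,-0.12,0],[0.004,-0.18,0],[0.004,-0.255,0],[0.004,-0.255,0],[0.004,-0.255,0],[0.004,-0.255,0],[0.004,-0.255,0],[0.004,-0.255,0]],"dr":[[0,0,0],[0,0,0],[0,0,0],[0,0,0],[0,0,0],[0,0,0],[0,0,0],[0,0,0],[0,0,0]]}'
python3 - <<'E'
from h import *
T=capture("top"); cv2.imwrite("pics/t6.png",T)
print(blocks(T,(350,150,450,285),.1765))
plan([w(-.226,0,.150)],ST[2]+np.pi/2)
E
```

```text
time_s: 29.65
ee_pos: [0.6229, -0.2417, 0.2785]
ee_rot: [-3.139, -0.001, 1.434]
contact_force: [1.7, 0.2, -0.8]
opening: 0.005
gripper_force: 0.0
time_s: 30.78
ee_pos: [0.3714, -0.2029, 0.2783]
ee_rot: [-3.141, -0.001, 1.435]
contact_force: [-0.1, -0.3, 0.0]
opening: 0.402
gripper_force: 0.0
[(np.int32(603), array([ 0.557, -0.231]), array([0.039, 0.085]), -0.136), (np.int32(620), array([ 0.456, -0.183]), array([0.041, 0.088]), -0.122), (np.int32(115), array([ 0.44 , -0.251]), array([0.03, 0.02]), 1.448)]
t 30.825 pos [ 0.3712 -0.2029  0.2783] rot [-3.141e+00 -1.000e-03  1.435e+00] open 0.4
[-0.0, -0.0, 0.128] [-0.0, -0.0, -0.0]
```

```bash
python3 -m pendant '{"claw":[0.4,0.4,0.4,0.4,0.05,0.05,0.05,0.05],"travel":[[0,0,0.06],[0,0,0.11],[0,0,0.128],[0,0,0.128],[0,0,0.128],[0,0,0.128],[0,0,0.128],[0,0,0.128]],"dr":[[0,0,0],[0,0,0],[0,0,0],[0,0,0],[0,0,0],[0,0,0],[0,0,0],[0,0,0]]}'
python3 -m pendant '{"claw":[0.05,0.05,0.05,0.05,0.05,0.05,0.05,0.05,0.05],"travel":[[0,0.001,-0.011],[0,0.002,-0.022],[0,0.004,-0.034],[0,0.007,-0.045],[0,0.01,-0.056],[0,0.014,-0.066],[0,0.018,-0.077],[0,0.022,-0.087],[0,0.022,-0.087]],"dr":[[0,0,0],[0,0,0],[0,0,0],[0,0,0],[0,0,0],[0,0,0],[0,0,0],[0,0,0],[0,0,0]]}'
```

```text
time_s: 31.82
ee_pos: [0.3708, -0.2032, 0.1511]
ee_rot: [3.141, 0.001, 1.434]
contact_force: [-3.1, 0.2, 6.2]
opening: 0.125
gripper_force: 30.0
time_s: 32.95
ee_pos: [0.3923, -0.2061, 0.2386]
ee_rot: [-3.141, 0.0, 1.434]
contact_force: [-8.5, 0.8, 3.4]
opening: 0.126
gripper_force: 30.0
```

```bash
python3 -m pendant '{"claw":[0.05,0.05,0.05,0.05,0.05,0.05,0.05,0.05,0.05,0.05,0.05,0.05,0.05,0.05,0.05,0.05,0.05,0.05,0.05],"travel":[[0,0.005,-0.01],[0,0.011,-0.02],[0,0.017,-0.029],[0,0.024,-0.039],[0,0.031,-0.047],[0,0.038,-0.056],[0,0.046,-0.064],[0,0.055,-0.071],[0,0.063,-0.079],[0,0.072,-0.086],[0,0.082,-0.092],[0,0.092,-0.098],[0,0.102,-0.103],[0,0.112,-0.108],[0,0.122,-0.112],[0,0.133,-0.116],[0,0.142,-0.119],[0,0.142,-0.119],[0,0.142,-0.119]],"dr":[[0,0,0],[0,0,0],[0,0,0],[0,0,0],[0,0,0],[0,0,0],[0,0,0],[0,0,0],[0,0,0],[0,0,0],[0,0,0],[0,0,0],[0,0,0],[0,0,0],[0,0,0],[0,0,0],[0,0,0],[0,0,0],[0,0,0]]}'
python3 - <<'E'
from h import *
plan([w(-.06,0,.356)],ST[2]+np.pi/2)
T=capture("top"); S=capture("scene")
cv2.imwrite("pics/m7.png",np.hstack([cv2.resize(T[90:290,340:470],None,fx=2.5,fy=2.5),cv2.resize(S[60:260,260:450],None,fx=2.5,fy=2.5)]))
E
```

```text
time_s: 35.33
ee_pos: [0.5345, -0.225, 0.3593]
ee_rot: [3.137, 0.0, 1.434]
contact_force: [-1.0, 0.7, 9.5]
opening: 0.128
gripper_force: 30.0
t 35.325 pos [ 0.5345 -0.225   0.3593] rot [3.137 0.    1.434] open 0.128
[0.0, 0.001, 0.003] [0.0, 0.0, -0.0]
```

View pics/m7.png

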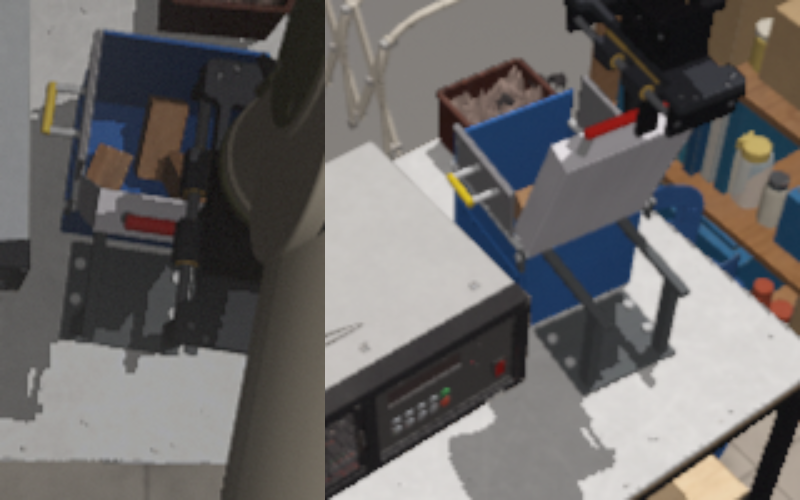

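Blocks slid into the bin and the tray is at the stop. Lower it along the same arc.

```bash
python3 -m pendant '{"claw":[0.05,0.05,0.05,0.05,0.05,0.05,0.05,0.05,0.05,0.05,0.05,0.05,0.05,0.05,0.05,0.05,0.05,0.05],"travel":[[0,-0.01,0.003],[0,-0.02,0.007],[0,-0.03,0.011],[0,-0.04,0.016],[0,-0.05,0.021],[0,-0.06,0.027],[0,-0.07,0.033],[0,-0.079,0.04],[0,-0.087,0.048],[0,-0.096,0.055],[0,-0.104,0.063],[0,-0.111,0.072],[0,-0.118,0.08],[0,-0.125,0.09],[0,-0.131,0.099],[0,-0.137,0.109],[0,-0.142,0.119],[0,-0.142,0.119]],"dr":[[0,0,0],[0,0,0],[0,0,0],[0,0,0],[0,0,0],[0,0,0],[0,0,0],[0,0,0],[0,0,0],[0,0,0],[0,0,0],[0,0,0],[0,0,0],[0,0,0],[0,0,0],[0,0,0],[0,0,0],[0,0,0]]}'
python3 -m pendant '{"claw":[0.05,0.05,0.05,0.05,0.05,0.05,0.05,0.05,0.05,0.05],"travel":[[0,-0.004,0.01],[0,-0.008,0.021],[0,-0.012,0.031],[0,-0.015,0.042],[0,-0.018,0.053],[0,-0.02,0.065],[0,-0.021,0.076],[0,-0.022,0.087],[0,-0.022,0.09],[0,-0.022,0.09]],"dr":[[0,0,0],[0,0,0],[0,0,0],[0,0,0],[0,0,0],[0,0,0],[0,0,0],[0,0,0],[0,0,0],[0,0,0]]}'
```

```text
time_s: 37.67
ee_pos: [0.3918, -0.2059, 0.2362]
ee_rot: [-3.14, -0.001, 1.434]
contact_force: [4.6, -0.1, -5.5]
opening: 0.129
gripper_force: 30.0
time_s: 38.92
ee_pos: [0.3708, -0.2031, 0.1489]
ee_rot: [-3.141, 0.001, 1.434]
contact_force: [-8.3, 6.8, 28.0]
opening: 0.127
gripper_force: 30.2
```

```bash
python3 -m pendant '{"claw":[0.4,0.4,0.4,0.4,0.4,0.4,0.4],"travel":[[0,0,0],[0,0,0],[0,0,-0.03],[0,0,-0.09],[0,0,-0.13],[0,0,-0.13],[0,0,-0.13]],"dr":[[0,0,0],[0,0,0],[0,0,0],[0,0,0],[0,0,0],[0,0,0],[0,0,0]]}'
python3 - <<'E'
from h import *
plan([arc(1,1.57)+[0,0,.08]],ST[2])
print(HB,arc(1,1.58),arc(-1,1.58))
T=capture("top"); S=capture("scene")
cv2.imwrite("pics/m8.png",np.hstack([cv2.resize(T[90:290,340:470],None,fx=2.5,fy=2.5),cv2.resize(S[60:260,260:450],None,fx=2.5,fy=2.5)]))
E
```

```text
time_s: 39.8
ee_pos: [0.3702, -0.2031, 0.2764]
ee_rot: [-3.14, -0.0, 1.433]
contact_force: [0.6, -0.1, 0.4]
opening: 0.398
gripper_force: 0.0
t 39.8 pos [ 0.3702 -0.2031  0.2764] rot [-3.14  -0.     1.433] open 0.398
[0.128, 0.306, 0.002] [-0.0, 0.0, 1.57]
0.0862 [ 0.69086562 -0.11781325  0.19362974] [ 0.63361247 -0.36573977  0.19362974]
```

View pics/m8.png

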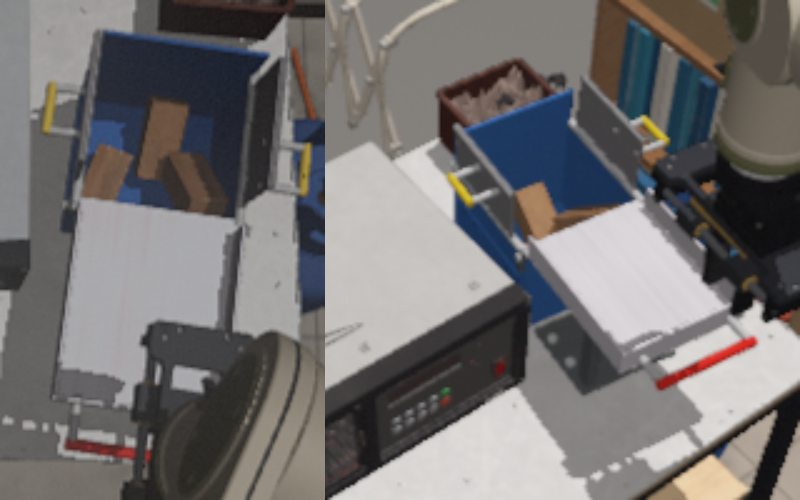

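All three blocks are in the bin and the tray is level. Move over to the left flap bar.

```bash
python3 -m pendant '{"claw":[0.4,0.4,0.4,0.4,0.4,0.4,0.4,0.4,0.4,0.4,0.4,0.4,0.4],"travel":[[0.02,0.05,-0.02],[0.04,0.1,-0.02],[0.06,0.15,-0.02],[0.08,0.2,-0.02],[0.1,0.25,-0.02],[0.128,0.306,-0.02],[0.128,0.306,-0.02],[0.128,0.306,-0.02],[0.128,0.306,-0.02],[0.128,0.306,-0.02],[0.128,0.306,-0.02],[0.128,0.306,-0.02],[0.128,0.306,-0.02]],"dr":[[0,0,0.17],[0,0,0.34],[0,0,0.51],[0,0,0.68],[0,0,0.85],[0,0,1.02],[0,0,1.19],[0,0,1.36],[0,0,1.5],[0,0,1.57],[0,0,1.57],[0,0,1.57],[0,0,1.57]]}'
python3 - <<'E'
from h import *
plan([arc(1,1.58)+[0,0,-.001]],ST[2])
E
```

```text
time_s: 41.52
ee_pos: [0.6913, -0.118, 0.2972]
ee_rot: [-3.141, 0.0, -0.135]
contact_force: [0.3, -0.2, 0.3]
opening: 0.4
gripper_force: 0.0
t 41.525 pos [ 0.6913 -0.118   0.2972] rot [-3.141  0.    -0.135] open 0.4
[-0.0, -0.0, 0.105] [-0.0, 0.0, -0.0]
```

```bash
python3 -m pendant '{"claw":[0.4,0.4,0.4,0.4,0.2,0.2,0.2],"travel":[[0,0,0.05],[0,0,0.09],[0,0,0.105],[0,0,0.105],[0,0,0.105],[0,0,0.105],[0,0,0.105]],"dr":[[0,0,0],[0,0,0],[0,0,0],[0,0,0],[0,0,0],[0,0,0],[0,0,0]]}'
python3 -m pendant '{"claw":[0.2,0.2,0.2,0.2,0.2,0.2,0.2,0.2,0.2,0.2,0.2,0.2,0.2,0.2,0.2,0.2],"travel":[[0,0.005,-0.003],[0,0.01,-0.006],[0,0.016,-0.009],[0,0.022,-0.011],[0,0.028,-0.012],[0,0.034,-0.014],[0,0.041,-0.014],[0,0.047,-0.014],[0,0.054,-0.012],[0,0.061,-0.011],[0,0.067,-0.009],[0,0.073,-0.006],[0,0.079,-0.003],[0,0.085,0.001],[0,0.09,0.006],[0,0.093,0.01]],"dr":[[0,0,0],[0,0,0],[0,0,0],[0,0,0],[0,0,0],[0,0,0],[0,0,0],[0,0,0],[0,0,0],[0,0,0],[0,0,0],[0,0,0],[0,0,0],[0,0,0],[0,0,0],[0,0,0]]}'
python3 - <<'E'
from h import *
plan([arc(1,0)],ST[2])
E
```

```text
time_s: 42.4
ee_pos: [0.6918, -0.1182, 0.1935]
ee_rot: [3.141, -0.001, -0.136]
contact_force: [0.3, -3.1, 1.9]
opening: 0.218
gripper_force: 1.3
time_s: 44.4
ee_pos: [0.6786, -0.2106, 0.1821]
ee_rot: [3.141, 0.0, -0.136]
contact_force: [0.3, -0.3, 0.1]
opening: 0.202
gripper_force: 0.3
t 44.4 pos [ 0.6786 -0.2106  0.1821] rot [ 3.141  0.    -0.136] open 0.202
[-0.0, -0.003, -0.002] [0.0, 0.0, -0.0]
```

```bash
python3 -m pendant '{"claw":[0.2,0.05,0.05,0.05,0.05,0.05,0.4,0.4,0.4,0.4,0.4,0.4,0.4,0.4,0.4,0.4,0.4],"travel":[[0,-0.003,0],[0,-0.003,0],[0,-0.003,0],[0,-0.003,0],[0,-0.003,0.003],[0,-0.003,0.003],[0,-0.003,0],[0,-0.003,0],[0,-0.003,-0.05],[0,-0.003,-0.11],[-0.01,0.06,-0.11],[-0.024,0.12,-0.11],[-0.024,0.159,-0.11],[-0.024,0.159,-0.11],[-0.024,0.159,-0.11],[-0.024,0.159,-0.11],[-0.024,0.159,-0.11]],"dr":[[0,0,0],[0,0,0],[0,0,0],[0,0,0],[0,0,0],[0,0,0],[0,0,0],[0,0,0],[0,0,0],[0,0,0],[0,0,0],[0,0,0],[0,0,0],[0,0,0],[0,0,0],[0,0,0],[0,0,0]]}'
python3 - <<'E'
from h import *
plan([arc(-1,1.58)+[0,0,-.001]],ST[2])
E
```

```text
time_s: 46.52
ee_pos: [0.6339, -0.3632, 0.2928]
ee_rot: [-3.141, -0.0, -0.134]
contact_force: [-0.0, 0.1, -0.1]
opening: 0.398
gripper_force: 0.0
t 46.525 pos [ 0.6339 -0.3632  0.2928] rot [-3.141 -0.    -0.134] open 0.398
[0.0, 0.003, 0.1] [-0.0, -0.0, -0.0]
```

```bash
python3 -m pendant '{"claw":[0.4,0.4,0.4,0.4,0.2,0.2,0.2],"travel":[[0,0,0.05],[0,0,0.085],[0,0,0.1],[0,0,0.1],[0,0,0.1],[0,0,0.1],[0,0,0.1]],"dr":[[0,0,0],[0,0,0],[0,0,0],[0,0,0],[0,0,0],[0,0,0],[0,0,0]]}'
python3 -m pendant '{"claw":[0.2,0.2,0.2,0.2,0.2,0.2,0.2,0.2,0.2,0.2,0.2,0.2,0.2,0.2,0.2,0.2],"travel":[[0,-0.005,-0.003],[0,-0.01,-0.006],[0,-0.016,-0.009],[0,-0.022,-0.011],[0,-0.028,-0.012],[0,-0.034,-0.014],[0,-0.041,-0.014],[0,-0.047,-0.014],[0,-0.054,-0.012],[0,-0.061,-0.011],[0,-0.067,-0.009],[0,-0.073,-0.006],[0,-0.079,-0.003],[0,-0.085,0.001],[0,-0.088,0.006],[0,-0.091,0.01]],"dr":[[0,0,0],[0,0,0],[0,0,0],[0,0,0],[0,0,0],[0,0,0],[0,0,0],[0,0,0],[0,0,0],[0,0,0],[0,0,0],[0,0,0],[0,0,0],[0,0,0],[0,0,0],[0,0,0]]}'
python3 -m pendant '{"claw":[0.2,0.05,0.05,0.05,0.05,0.05,0.4,0.4,0.4,0.4,0.4,0.4,0.4,0.4,0.4,0.4,0.4],"travel":[[0,0.003,0],[0,0.003,0],[0,0.003,0],[0,0.003,0],[0,0.003,0.003],[0,0.003,0.003],[0,0.003,0],[0,0.003,0],[0,0.003,-0.05],[0,0.003,-0.11],[-0.06,0.03,-0.13],[-0.12,0.06,-0.13],[-0.18,0.09,-0.13],[-0.24,0.12,-0.13],[-0.28,0.15,-0.13],[-0.28,0.15,-0.13],[-0.28,0.15,-0.13]],"dr":[[0,0,0],[0,0,0],[0,0,0],[0,0,0],[0,0,0],[0,0,0],[0,0,0],[0,0,0],[0,0,0],[0,0,0],[0,0,0],[0,0,0],[0,0,0],[0,0,0],[0,0,0],[0,0,0],[0,0,0]]}'
python3 - <<'E'
from h import *
T=capture("top"); S=capture("scene")
print([b[1] for b in blobs(T,"yellow",(350,90,460,285))],[b[1] for b in blobs(S,"yellow",(320,110,400,220))],[b[1] for b in blobs(S,"red",(320,110,450,220))])
cv2.imwrite("pics/m9.png",np.hstack([cv2.resize(T[60:290,190:470],None,fx=1.4,fy=1.4),cv2.resize(S[30:260,150:450],None,fx=1.33,fy=1.4)]))
E
```

```text
time_s: 47.4
ee_pos: [0.6346, -0.3621, 0.1943]
ee_rot: [-3.139, -0.002, -0.134]
contact_force: [-1.2, 8.3, 4.5]
opening: 0.218
gripper_force: 3.7
time_s: 49.4
ee_pos: [0.6456, -0.2742, 0.1821]
ee_rot: [3.141, 0.0, -0.136]
contact_force: [-0.6, -1.0, 0.8]
opening: 0.198
gripper_force: 0.3
time_s: 51.52
ee_pos: [0.3478, -0.3851, 0.3127]
ee_rot: [3.141, -0.0, -0.137]
contact_force: [0.5, -0.4, 0.7]
opening: 0.403
gripper_force: 0.0
[array([396.1, 138.6]), array([425.8, 152.5])] [array([367.1, 121.6]), array([340.9, 125.7])] [array([411.7, 204.9])]
```

View pics/m9.png

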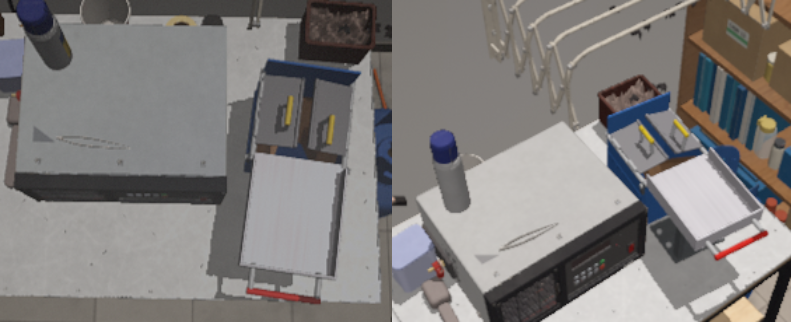

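Both flaps look shut, the tray is level and the can is undisturbed. The right bar's centroid moved about 1 px, so I'll press both bars from above with closed fingers to verify.

Run:
```python
from h import *
for s in(1,-1):
  for th in(0,.1): print(s,th,proj("top",arc(s,th)).round(1),proj("scene",arc(s,th)).round(1))
plan([arc(-1,0)+[0,0,.05],arc(-1,0)+[0,0,.019]],ST[2])
```

```text
1 0 [[395.4 137.8]] [[339.4 126.9]]
1 0.1 [[394.  136.9]] [[338.2 126.2]]
-1 0 [[425.  152.1]] [[365.8 123.5]]
-1 0.1 [[427.4 151.8]] [[367.2 121.7]]
t 51.625 pos [ 0.3493 -0.384   0.3125] rot [-3.141 -0.    -0.134] open 0.402
[0.279, -0.147, 0.079] [-0.0, -0.0, -0.0]
[0.279, -0.147, 0.11] [-0.0, -0.0, -0.0]
```

```bash
python3 -m pendant '{"claw":[0,0,0,0,0,0,0,0,0,0,0,0,0,0],"travel":[[0.06,-0.03,0],[0.12,-0.06,0],[0.18,-0.09,0],[0.24,-0.12,0],[0.279,-0.147,0.02],[0.279,-0.147,0.06],[0.279,-0.147,0.079],[0.279,-0.147,0.09],[0.279,-0.147,0.097],[0.279,-0.147,0.102],[0.279,-0.147,0.106],[0.279,-0.147,0.109],[0.279,-0.147,0.109],[0.279,-0.147,0.109]],"dr":[[0,0,0],[0,0,0],[0,0,0],[0,0,0],[0,0,0],[0,0,0],[0,0,0],[0,0,0],[0,0,0],[0,0,0],[0,0,0],[0,0,0],[0,0,0],[0,0,0]]}'
python3 -m pendant '{"claw":[0,0,0,0,0,0,0,0,0,0,0,0,0],"travel":[[0,0,-0.03],[0,0,-0.06],[0.024,-0.072,-0.06],[0.024,-0.072,-0.06],[0.024,-0.072,-0.06],[0.024,-0.072,-0.03],[0.024,-0.072,-0.018],[0.024,-0.072,-0.011],[0.024,-0.072,-0.006],[0.024,-0.072,-0.003],[0.024,-0.072,0],[0.024,-0.072,0],[0.024,-0.072,0]],"dr":[[0,0,0],[0,0,0],[0,0,0],[0,0,0],[0,0,0],[0,0,0],[0,0,0],[0,0,0],[0,0,0],[0,0,0],[0,0,0],[0,0,0],[0,0,0]]}'
python3 -m pendant '{"claw":[0,0,0,0,0,0,0,0,0,0,0,0,0],"travel":[[0,0,-0.05],[0,0,-0.11],[-0.06,0.03,-0.11],[-0.12,0.06,-0.11],[-0.18,0.09,-0.11],[-0.24,0.12,-0.11],[-0.3,0.2,-0.11],[-0.3,0.22,-0.11],[-0.3,0.22,-0.11],[-0.3,0.22,-0.11],[-0.3,0.22,-0.11],[-0.3,0.22,-0.11],[-0.3,0.22,-0.11]],"dr":[[0,0,0],[0,0,0],[0,0,0],[0,0,0],[0,0,0],[0,0,0],[0,0,0],[0,0,0],[0,0,0],[0,0,0],[0,0,0],[0,0,0],[0,0,0]]}'
python3 - <<'E'
from h import *
T=capture("top"); S=capture("scene")
print([b[1] for b in blobs(T,"yellow",(350,90,460,285))],[b[1] for b in blobs(S,"yellow",(320,110,400,220))],[b[1] for b in blobs(S,"red",(320,110,450,220))],blocks(T))
E
```

```text
time_s: 53.38
ee_pos: [0.6443, -0.2783, 0.2041]
ee_rot: [3.14, -0.001, -0.137]
contact_force: [-0.3, -2.2, 4.6]
opening: -0.0
gripper_force: 2.3
time_s: 55.0
ee_pos: [0.6784, -0.2099, 0.2061]
ee_rot: [3.14, -0.003, -0.137]
contact_force: [-4.4, -2.9, 13.0]
opening: 0.003
gripper_force: 6.4
time_s: 56.62
ee_pos: [0.3514, -0.3857, 0.3136]
ee_rot: [3.142, -0.0, -0.135]
contact_force: [0.1, -0.5, 0.7]
opening: 0.003
gripper_force: 0.0
[array([397.9, 139.4]), array([420.9, 152.8])] [array([363.9, 124.9]), array([342.3, 126.5])] [array([411.8, 204.9])] []
```

Run:
```python
from h import *
import numpy as np
c,s=np.cos(ST[2]),np.sin(ST[2])
for n,uv in (("top",[[397.9,139.4],[420.9,152.8]]),("scene",[[342.3,126.5],[363.9,124.9]])):
    P=ray(n,np.array(uv),.186)[:,:2]-ST[:2]; print(n,(P@np.array([[c,-s],[s,c]])).round(4))
I=np.hstack([cv2.resize(capture("top")[100:190,350:460],None,fx=3.6,fy=4,interpolation=2),cv2.resize(capture("scene")[85:175,300:400],None,fx=4,fy=4,interpolation=2)])
cv2.imwrite("pics/m10.png",I); print(I.shape)
plan([w(ST[3]-.012,-.029,.236)],ST[2])
```

```text
top [[ 0.0762  0.0302]
 [ 0.0521 -0.0265]]
scene [[ 0.0756  0.0294]
 [ 0.0518 -0.0272]]
(360, 796, 3)
t 56.825 pos [ 0.3509 -0.3862  0.3136] rot [ 3.142 -0.    -0.136] open 0.006
[0.277, -0.156, 0.078] [0.0, -0.0, -0.0]
```

View pics/m10.png

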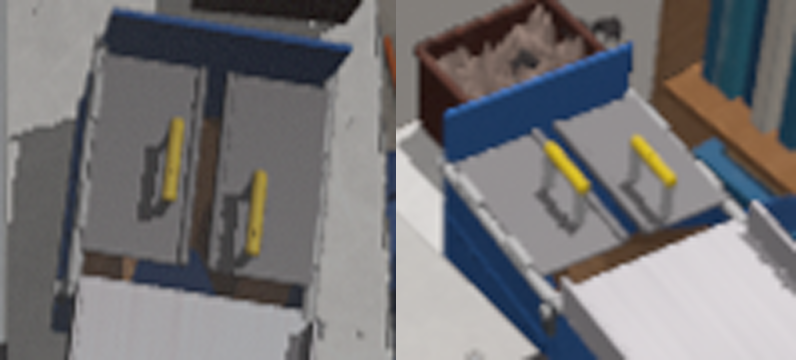

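The left flap's inner edge still looks slightly raised, at about (190,200) in the crop. The right flap is level. Press both again, deeper.

```bash
python3 -m pendant '{"claw":[0,0,0,0,0,0,0,0,0,0,0,0,0,0,0,0],"travel":[[0.06,-0.03,0],[0.12,-0.06,0],[0.18,-0.1,0],[0.24,-0.15,0],[0.301,-0.213,0.02],[0.301,-0.213,0.06],[0.301,-0.213,0.079],[0.301,-0.213,0.09],[0.301,-0.213,0.097],[0.301,-0.213,0.102],[0.301,-0.213,0.106],[0.301,-0.213,0.109],[0.301,-0.213,0.112],[0.301,-0.213,0.115],[0.301,-0.213,0.117],[0.301,-0.213,0.117]],"dr":[[0,0,0],[0,0,0],[0,0,0],[0,0,0],[0,0,0],[0,0,0],[0,0,0],[0,0,0],[0,0,0],[0,0,0],[0,0,0],[0,0,0],[0,0,0],[0,0,0],[0,0,0],[0,0,0]]}'
python3 -m pendant '{"claw":[0,0,0,0,0,0,0,0,0,0,0,0,0],"travel":[[0,0,-0.03],[0,0,-0.06],[-0.024,0.057,-0.06],[-0.024,0.057,-0.06],[-0.024,0.057,-0.06],[-0.024,0.057,-0.03],[-0.024,0.057,-0.018],[-0.024,0.057,-0.011],[-0.024,0.057,-0.007],[-0.024,0.057,-0.004],[-0.024,0.057,-0.001],[-0.024,0.057,0],[-0.024,0.057,0]],"dr":[[0,0,0],[0,0,0],[0,0,0],[0,0,0],[0,0,0],[0,0,0],[0,0,0],[0,0,0],[0,0,0],[0,0,0],[0,0,0],[0,0,0],[0,0,0]]}'
python3 -m pendant '{"claw":[0,0,0,0,0,0,0,0,0,0,0],"travel":[[0,0,-0.05],[0,0,-0.11],[-0.06,0.03,-0.11],[-0.12,0.06,-0.11],[-0.18,0.09,-0.11],[-0.24,0.12,-0.11],[-0.28,0.15,-0.11],[-0.28,0.15,-0.11],[-0.28,0.15,-0.11],[-0.28,0.15,-0.11],[-0.28,0.15,-0.11]],"dr":[[0,0,0],[0,0,0],[0,0,0],[0,0,0],[0,0,0],[0,0,0],[0,0,0],[0,0,0],[0,0,0],[0,0,0],[0,0,0]]}'
python3 - <<'E'
from h import *
c,s=np.cos(ST[2]),np.sin(ST[2])
T,S=capture("top"),capture("scene")
for n,I,r in (("top",T,(350,90,460,285)),("scene",S,(320,110,400,220))):
    uv=[b[1] for b in blobs(I,"yellow",r)]
    P=ray(n,np.array(uv),.184)[:,:2]-ST[:2]; print(n,uv,(P@np.array([[c,-s],[s,c]])).round(4))
I=np.hstack([cv2.resize(T[100:190,350:460],None,fx=3.6,fy=4,interpolation=2),cv2.resize(S[85:175,300:400],None,fx=4,fy=4,interpolation=2)])
cv2.imwrite("pics/m11.png",I)
E
```

```text
time_s: 58.82
ee_pos: [0.6785, -0.2168, 0.2051]
ee_rot: [3.139, -0.006, -0.138]
contact_force: [-19.3, 3.3, 44.0]
opening: 0.003
gripper_force: 21.9
time_s: 60.45
ee_pos: [0.6473, -0.2686, 0.2053]
ee_rot: [3.14, -0.006, -0.136]
contact_force: [-21.0, 6.5, 45.4]
opening: 0.004
gripper_force: 22.3
time_s: 61.82
ee_pos: [0.3499, -0.3791, 0.3065]
ee_rot: [-3.141, -0.0, -0.134]
contact_force: [-0.7, 0.6, 0.2]
opening: 0.006
gripper_force: 0.0
top [array([397.8, 139.3]), array([420.9, 152.8])] [[ 0.0772  0.0301]
 [ 0.0528 -0.027 ]]
scene [array([363.9, 124.9]), array([342.3, 126.5])] [[ 0.0535 -0.0284]
 [ 0.0773  0.0283]]
```

View pics/m11.png

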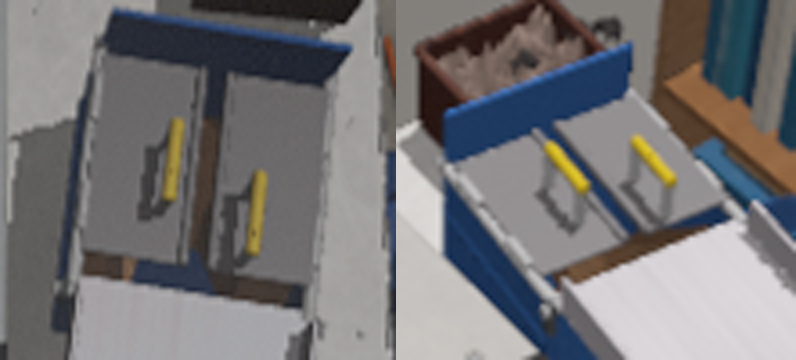

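Both flaps are hard against their stops: 45 N moved neither one, and the bars are level and symmetric. The tray is down, so I'm handing in.

```bash
python3 -c "from station import sign_off; print(sign_off())"
```

```text
the job is handed in; nothing more can be done
None
```

The job is handed in at about 62 s on the robot's clock: all three blocks are in the bin, the tray is fully lowered, both flaps are shut and the spray can was not touched.

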